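Clamp the sanding block in the cam clamp and index its knob

TASK

Set the cork sanding block flat on the bed of the cam clamp, lengthwise across it with its ends sticking out evenly, and let go of it. Then turn the clamp's knob clockwise, as seen from above, just until the sprung index pin drops fully into its notch and the jaw holds the block: feel for it and do not force the knob against the pin. Let go of the knob and leave the eraser, the glue pot and the thread spool where they are.

Things in the scene. Friction and masses are not known exactly. Their poses are not given: they have to be found in the camera images.
- block: brown cork sanding block, a plain cuboid 35 x 55 x 22 mm (its x, y, z), about 50 g, lying flat on the desk. Origin: centre of its underside.
- cam_clamp: cam clamp, fixed to the desk: plywood board (12 mm thick) with a round aluminium housing (102 mm across, top at z 36 mm) that carries a black knob, and a seat. Origin: on the desk under the board; z up, y from knob to seat. In this frame the knob's axis is at (0, -65) mm. Bed of the seat: 34 mm wide in x, top at z 32 mm; the board beside it is 50 mm wide in x.
- seat (a point): point on top of the bed at (0, 67.5, 32) mm in the cam clamp's frame, axes as there: the centre of the block's underside once clamped. The block's 55 mm length lies along x and sticks out at both ends, where fingers can hold it. With the jaw open lay it midway between pad and fence (2 to 4 mm free each side); the jaw then pushes it against the fence.
- fence (a point): middle of the fence's face at bed height, (0, 85, 32) mm in the cam clamp's frame. The fence is an aluminium stop, 34 mm wide in x, 14 mm higher than the bed.
- pad: rubber-faced jaw pad opposite the fence, 34 mm wide, 33 to 47 mm over the desk. Origin: on its face, at desk height; 40 to 44 mm from the fence's face at the start. It moves 16 mm toward the fence per rad of the knob and is sprung (4 N preload, then 0.4 N/mm): once it presses on the block it drives the knob back, unless the pin has locked it.
- knob (a joint): angle of the knob in rad, growing clockwise seen from above; starts between 0 and 0.2. Turned slowly it resists with 0.05 N m, and up to 0.25 N m once the jaw presses on the block; it is damped (0.1 N m per rad/s).
- knob_grip (a point): middle of the knob's black bar grip, on the knob's axis, 64 mm above the desk. The bar is 56 mm long, 14 mm thick and 28 mm high (50 to 78 mm above the desk). The point's axes turn with the knob: the bar's length lies 0.75 rad counter-clockwise (from above) of the point's x axis.
- pin: sprung index pin, steel, 8 mm (head 10 mm), upright in the housing's flat top, 36 mm from the knob's axis on the clamp's -x side. Origin: its lower end, inside: 26 mm over the desk while it rides on the hidden disc under the cover, 20 mm when dropped into the notch; its head then stands 3 mm over the housing instead of 9 mm. It bears 8 N at most (0.29 N m on the knob).
- notch (a point): point on the knob's axis on the housing's top, 36 mm above the desk. The notch is a pocket in the disc inside; it cannot be seen and lies elsewhere every time: the pin drops after 0.35 to 1.6 rad of turning. Its round end sinks over the edge within 0.1 rad; fully down it leaves the knob about 0.09 rad of play, then the pocket's far side stops it hard and the resistance climbs steeply.
- eraser: white eraser, 18 x 62 x 13 mm, a bystander. Origin: centre of its underside.
- glue_pot: glue pot with blue lid, 47 mm across, 70 mm high, a bystander. Origin: centre of its underside.
- spool: brown thread spool, 35 mm across, 44 mm high, a bystander. Origin: centre of its underside.
Mind the look-alikes: they are no part of the job. What is shaped like the block but red or yellow is not meant.

How it is judged:
By the outcome, as a careful person would: the job done as asked, in the order asked, and still so for the second after the job is handed in, with the robot touching nothing.
It also fails if it takes over 72 s, if anything falls off the work surface, if the arm or the gripper's body presses on something with over 40 N, if the wrist force passes 120 N, or if a joint passes its speed limit or range.

ROBOT

A 6-joint arm with a two-finger parallel gripper is mounted at the origin on a cart in front of the work surface, level with it; the furniture and walls round the work are solid. World frame = base frame: x ahead of the robot, y to its left, z up, the work surface at z = 0. Lengths are in m, angles in rad, forces in N, time in s.
With the tool pointing down it reaches from about 0.25 to 0.775 m from the base axis. Payload 4 kg.
Tool frame: the origin (TCP) lies at the very end of the fingers, on their centre line; the grasp point (between the pads) lies 19 mm behind it; z points along the fingers, y is the line along which they close (so a half turn about z gives the same grasp; the last joint's range is limited). The gripper opens to 85 mm and grips with 20 to 120 N. Pads are 22 mm wide; open, the fingers measure 114 mm over their backs; the gripper's body (76 mm by 85 mm) begins 54 mm behind the grasp point. The pads swing forward as they close: fully open they stand 13 mm farther back than shut.
Start: joints at [1.097, 0.087, 1.371, -0, 1.684, -0.103], TCP at [0.199, 0.513, 0.231] pointing down, gripper open.
Joint ranges: [-3.1, 3.1], [-0.76, 2.03], [0.27, 2.55], [-1.08, 4.22], [0.17, 2.65], [-2.57, 2.57]. Speed limits (rad/s): [2.79, 2.79, 3.14, 3.14, 3.14, 3.14].

INTERFACE

Orientations are given as a rotation vector (axis times angle).
In Python, from cell import bot, camera, get_calibration gives the robot as it stands.
- The arm moves only by the tool apply_moves, never from a script. Its argument "targets" is a list of rows, each an object with "translation": the shift along the tool's x, y, z in m, a list of three; "rot": the turn, a rotation vector about the tool's x, y, z in degrees, a list of three; "claw": the opening in per cent of the stroke, from 0 (shut) to 100 (fully open). A call has 1 to 10 rows; each row shifts and turns the commanded pose from where the row before left it, along the tool's axes as they then stand; what a row does not reach is not made up. A row lasts 1/10 s, in which the tool goes at most 50 mm and 8.59 degrees, less where a joint would pass 70% of its speed; a pose out of reach is approached as far as the arm can. A call is refused whole if a number of a shift passes 0.05 or a number of a turn 8.59, either way. A call with a gripper value outside its range is refused whole. The fingers move at their own pace and stop on an object; "grip_force" is the grip in N (left out, the last holds). Time passes only in rows, so rows that do not move let the fingers close. It gives the time, the measured TCP pose, the force, the opening and the grip force at its end, in the units of the state.
- bot.get_obs(): the state, without advancing time (a new reading comes with each control period).
- camera(name): name is "scene" or "top" or "wrist"; returns the picture (384x512x3 uint8, red, green, blue); there is no depth.
- get_calibration(name): a dict with "fx", "fy", "cx", "cy" (pixels), "T" (4x4, takes a point from camera to world coordinates); the wrist camera has in their place "tool_from_camera" (4x4, takes a point from camera to tool coordinates, whose origin is the TCP and whose axes are the flange's). Camera axes: x right, y up, looking along -z (the intrinsics and any distortion apply to the point x, -y, -z); pixel columns grow to the right and rows downward; lengths in m; the calibration is good to about 2 mm. A picture is of the moment at which its call begins: read the wrist's pose just before it. get_calibration takes no time and is no camera call.
- bot.job_done(): hands the job in; it is judged then, once.
The state is a dict: "time_s": time; "joint_positions": joint angles; "joint_vel": joint speeds; "effort": joint torques, N m; "ee_pos": TCP position; "orientation": TCP orientation; "ft_force": force on the tool from outside, world axes, zero at the start; "ft_torque": the same for the moment, N m; "opening": opening from 0.0 (shut) to 1.0 (fully open); "finger_force": force on a finger pad.
Only numpy, scipy, OpenCV 4.12 (cv2) and the standard library are available. Lean on these libraries where they do the work, as an engineer would, in place of code of your own. Each camera call takes 0.05 s, during which the arm holds its last target. There are 200 camera calls.

## Working session

There is one attempt and no reset: what is moved stays moved. The work goes in short steps, Python scripts to look and compute and a tool call to move; the robot and the scene stay as the last step left them, time stands still between calls to the robot, and variables do not carry over. Pictures are saved under pics/ and viewed, at most 10 in all, crops included, and the job is handed in when it is done.

Besides the shell and the picture viewer there is one more tool, called after "Request:" by a JSON object that holds its "method" and its "body", one argument or row to a line. apply_moves: Moves the arm, as the interface text tells. Its arguments: {"type":"object","properties":{"targets":{"type":"array"},"grip_force":{"type":"number"}},"required":["targets"]}

```bash
ls; mkdir -p pics; python3 - <<'E'
from cell import bot,camera,get_calibration
import cv2,numpy as np
np.set_printoptions(precision=4,suppress=True)
for n in ["scene","top"]:
    cv2.imwrite(f"pics/{n}0.png",camera(n)[:,:,::-1]); 
    c=get_calibration(n);print(n,{k:np.array(v) for k,v in c.items()})
print(get_calibration("wrist"))
o=bot.get_obs();print(o)
a,b=[cv2.imread(f"pics/{n}0.png") for n in("scene","top")]
cv2.imwrite("pics/a.png",cv2.resize(b,(800,600),interpolation=cv2.INTER_CUBIC))
cv2.imwrite("pics/b.png",cv2.resize(a,(800,600),interpolation=cv2.INTER_CUBIC))
E
```

```text
pics
scene {'fx': array(346.5978), 'fy': array(346.5978), 'cx': array(258.4202), 'cy': array(197.7104), 'T': array([[ 0.718 ,  0.5398, -0.4394,  0.1766],
       [-0.6959,  0.5474, -0.4648, -0.354 ],
       [-0.0104,  0.6396,  0.7687,  0.726 ],
       [ 0.    ,  0.    ,  0.    ,  1.    ]])}
top {'fx': array(481.8154), 'fy': array(481.8154), 'cx': array(256.9647), 'cy': array(185.4945), 'T': array([[-0.0044,  0.9918, -0.1276,  0.3611],
       [-0.9998, -0.002 ,  0.0189,  0.0551],
       [ 0.0185,  0.1277,  0.9916,  1.4425],
       [ 0.    ,  0.    ,  0.    ,  1.    ]])}
{'fx': 335.6791087306639, 'fy': 335.6791087306639, 'cx': 259.25169965310687, 'cy': 190.25282387438446, 'tool_from_camera': array([[ 0.0014,  0.9472,  0.3207,  0.0827],
       [ 1.    , -0.0014, -0.0001,  0.001 ],
       [ 0.0004,  0.3207, -0.9472, -0.1415],
       [ 0.    ,  0.    ,  0.    ,  1.    ]])}
{'time_s': 0.1, 'joint_positions': array([ 1.0969,  0.0879,  1.3721,  0.    ,  1.6836, -0.1031]), 'joint_vel': array([-0.0011, -0.0027, -0.0037,  0.0006, -0.0001,  0.001 ]), 'effort': array([  0.0017, -35.3016, -31.4218,  -0.0002,   0.008 ,   0.    ]), 'ee_pos': array([0.1991, 0.5122, 0.2302]), 'orientation': array([-0.579 , -3.0872,  0.0031]), 'ft_force': array([-0.0115, -0.9823,  0.2129]), 'ft_torque': array([-0.0372, -0.0314, -0.0013]), 'finger_force': 0.0, 'opening': 1.0004519550910311}
```

View pics/a.png

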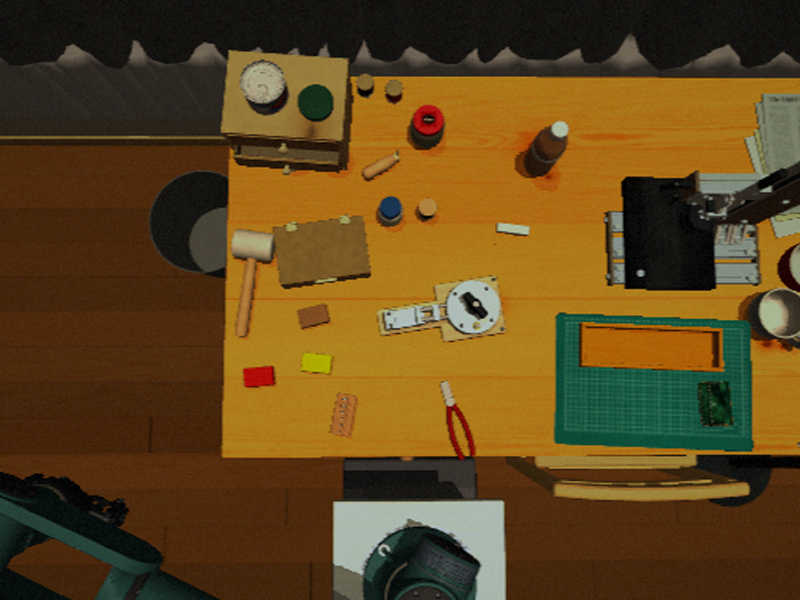

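View pics/b.png

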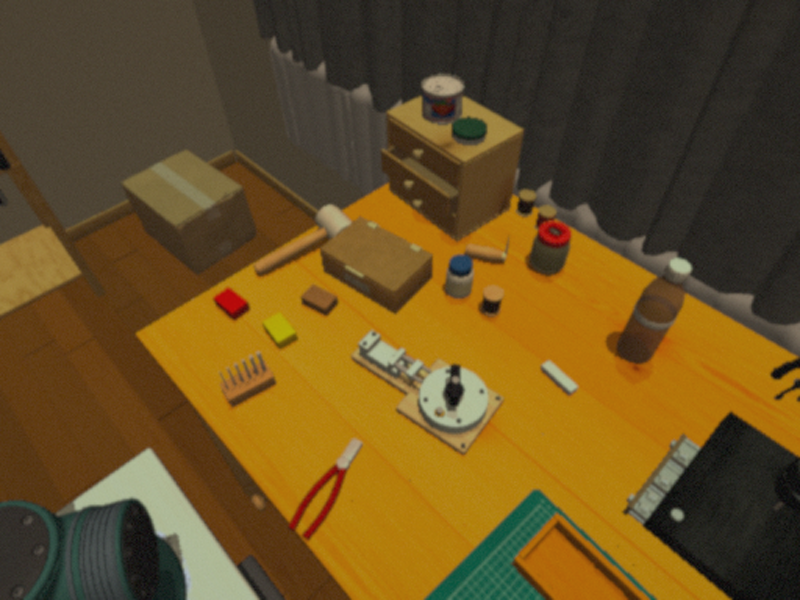

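Top view (800x600 picture): candidates shaped like the block are brown at (313,316), red at (258,376) and yellow at (316,363). The brown one fits "brown cork". The clamp's housing is at (473,306), with the seat to its left towards (385,320). The spool and pot are at (427,208) and (390,210), and the eraser at (512,229).

```bash
cat > h.py <<'E'
from cell import bot,camera,get_calibration
import cv2,numpy as np
from scipy.spatial.transform import Rotation as R
np.set_printoptions(precision=4,suppress=True)
def pose():
    o=bot.get_obs();T=np.eye(4);T[:3,:3]=R.from_rotvec(o["orientation"]).as_matrix();T[:3,3]=o["ee_pos"];return T
def calT(n,T=None):
    c=get_calibration(n);return c,(T@c["tool_from_camera"] if n=="wrist" else np.array(c["T"]))
def cast(n,uv,z,T=None):
    c,M=calT(n,T);uv=np.atleast_2d(uv).astype(float)
    d=np.c_[(uv[:,0]-c["cx"])/c["fx"],-(uv[:,1]-c["cy"])/c["fy"],-np.ones(len(uv))]@M[:3,:3].T
    return M[:3,3]+d*((z-M[2,3])/d[:,2])[:,None]
def proj(n,P,T=None):
    c,M=calT(n,T);p=(np.atleast_2d(P)-M[:3,3])@M[:3,:3]
    return np.c_[c["cx"]-c["fx"]*p[:,0]/p[:,2],c["cy"]+c["fy"]*p[:,1]/p[:,2]]
E
python3 - <<'E'
from h import *
im=cv2.imread("pics/top0.png");s=im[180:230,170:340]
def show(x0,y0,x1,y1,k):return cv2.resize(im[y0:y1,x0:x1],None,fx=k,fy=k,interpolation=cv2.INTER_CUBIC)
cv2.imwrite("pics/c.png",show(180,165,340,245,5))
hsv=cv2.cvtColor(im,cv2.COLOR_BGR2HSV)
print("block hsv",hsv[202,200],"desk",hsv[202,225])
# block: darker than desk, less saturated
roi=np.zeros(im.shape[:2],np.uint8);roi[188:216,184:216]=1
d=np.abs(im.astype(int)-im[202,200]).sum(2)<45
m=(d&(roi>0)).astype(np.uint8)
c=max(cv2.findContours(m,0,2)[0],key=cv2.contourArea);r=cv2.minAreaRect(c);print(r)
b=cast("top",cv2.boxPoints(r),.022);print(b,b.mean(0),[np.linalg.norm(b[i]-b[i-1]) for i in(1,2)])
# housing: whitish low-sat
m=((hsv[:,:,1]<60)&(hsv[:,:,2]>110)).astype(np.uint8);m[:170]=0;m[225:]=0;m[:,:235]=0;m[:,335:]=0
for c in cv2.findContours(m,0,2)[0]:
    if cv2.contourArea(c)>40:
        r=cv2.minAreaRect(c);print("white",cv2.contourArea(c),r,cast("top",r[0],.036)[0])
E
```

```text
block hsv [ 14 188 126] desk [ 20 215 177]
((200.47061157226562, 201.8823699951172), (12.611852645874023, 18.91777801513672), 75.96376037597656)
[[0.507  0.2267 0.022 ]
 [0.5205 0.1727 0.022 ]
 [0.4841 0.1634 0.022 ]
 [0.4707 0.2173 0.022 ]] [0.4956 0.195  0.022 ] [np.float64(0.055696292669100415), np.float64(0.03753562535492608)]
white 322.5 ((264.2432556152344, 201.95945739746094), (11.507928848266602, 36.660972595214844), 80.53767395019531) [0.4935 0.0071 0.036 ]
white 872.5 ((302.7500305175781, 196.25001525878906), (33.941123962402344, 33.23401641845703), 45.0) [ 0.51   -0.1063  0.036 ]
```

View pics/c.png

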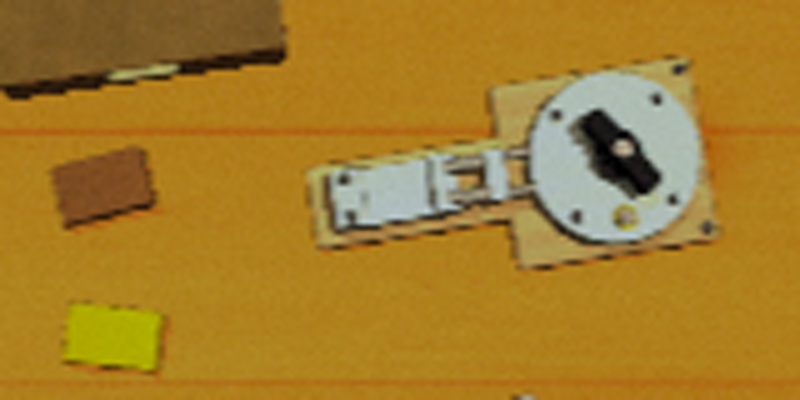

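Brown block confirmed at crop (103,187). The clamp has its knob at crop (620,150), the brass pin head at (625,215), the pad near (435,183) and the fence near (345,195).

```bash
cat >> h.py <<'E'
def plan(xyz,xang=None):
    """tool-frame shift to xyz and yaw (deg about tool z) that brings tool x to world angle xang"""
    T=pose();x=np.degrees(np.arctan2(T[1,0],T[0,0]))
    print("tcp",T[:3,3],"tool x ang",x,"tilt",T[:3,2],"shift",T[:3,:3].T@(np.array(xyz)-T[:3,3]))
    if xang is not None: print("turn about tool z", -((xang-x+180)%360-180))
E
python3 - <<'E'
from h import *
plan([.4956,.195,.2],14);print(pose())
E
```

```text
tcp [0.1991 0.5122 0.2302] tool x ang 158.75525696882286 tilt [-0.001  -0.0018 -1.    ] shift [-0.3913 -0.1881  0.0305]
turn about tool z 144.75525696882286
[[-0.932   0.3624 -0.001   0.1991]
 [ 0.3624  0.932  -0.0018  0.5122]
 [ 0.0002 -0.0021 -1.      0.2302]
 [ 0.      0.      0.      1.    ]]
```

Request:
{"method": "apply_moves", "body": {
  "targets": [
    {"translation": [-0.039,-0.019,0.0],"rot": [0,0,0],"claw": 100},
    {"translation": [-0.039,-0.019,0.0],"rot": [0,0,0],"claw": 100},
    {"translation": [-0.039,-0.019,0.0],"rot": [0,0,0],"claw": 100},
    {"translation": [-0.039,-0.019,0.0],"rot": [0,0,0],"claw": 100},
    {"translation": [-0.039,-0.019,0.0],"rot": [0,0,0],"claw": 100},
    {"translation": [-0.039,-0.019,0.0],"rot": [0,0,0],"claw": 100},
    {"translation": [-0.039,-0.019,0.0],"rot": [0,0,0],"claw": 100},
    {"translation": [-0.039,-0.019,0.0],"rot": [0,0,0],"claw": 100},
    {"translation": [-0.039,-0.019,0.0],"rot": [0,0,0],"claw": 100},
    {"translation": [-0.039,-0.019,0.0],"rot": [0,0,0],"claw": 100}
  ]
}}

```text
time_s: 1.1
ee_pos: [0.4947, 0.1927, 0.2308]
orientation: [-0.579, -3.087, 0.0]
ft_force: [0.4, 1.2, 0.4]
opening: 1.001
finger_force: 0.0
```

Request:
{"method": "apply_moves", "body": {
  "targets": [
    {"translation": [0,0,0.03],"rot": [0,0,-8.5],"claw": 100},
    {"translation": [0,0,0.03],"rot": [0,0,-8.5],"claw": 100},
    {"translation": [0,0,0],"rot": [0,0,-8.5],"claw": 100},
    {"translation": [0,0,0],"rot": [0,0,-8.5],"claw": 100},
    {"translation": [0,0,0],"rot": [0,0,-1.2],"claw": 100},
    {"translation": [0,0,0],"rot": [0,0,0],"claw": 100}
  ]
}}

```text
time_s: 1.7
ee_pos: [0.4938, 0.1942, 0.1711]
orientation: [0.378, -3.118, 0.0]
ft_force: [0.2, -0.6, 0.3]
opening: 0.996
finger_force: 0.0
```

```bash
python3 - <<'E'
from h import *
T=pose();im=camera("wrist")[:,:,::-1].copy();np.save("T1",T);cv2.imwrite("pics/w1.png",im)
plan([.4956,.195,.1],194)
p=proj("wrist",[.4956,.195,.022],T)[0];print("pred",p)
cv2.imwrite("pics/w1v.png",cv2.resize(im,(800,600)))
E
```

```text
tcp [0.4939 0.1943 0.1713] tool x ang -166.17893953139833 tilt [ 0.      0.0001 -1.    ] shift [-0.0018  0.0003  0.0713]
turn about tool z -0.17893953139832774
pred [258.6412 175.2469]
```

View pics/w1v.png

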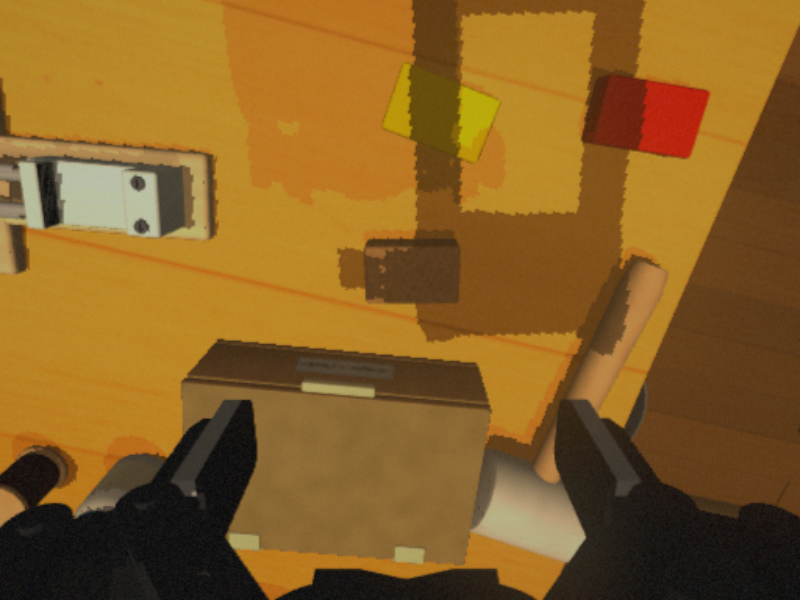

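The block's top face runs from about (365,247) to (460,302), centre (412,272). It lies squarely across the fingers. The case's near edge is just beyond it.

```bash
python3 - <<'E'
from h import *
T=np.load("T1.npy");k=.64
c=np.array([[365,247],[459,246],[459,302],[366,301]])*k
P=cast("wrist",c,.022,T);print(P,P.mean(0))
print("len",np.linalg.norm(P[0]-P[1]),"wid",np.linalg.norm(P[1]-P[2]),"ang",np.degrees(np.arctan2(*(P[0]-P[1])[[1,0]])))
m=P.mean(0);plan([m[0],m[1],.001])
print("case foot",cast("wrist",np.array([[218,341],[477,363]])*k,0,T)); print("case top@.05/.07",cast("wrist",np.array([[184,380],[489,408]])*k,.05,T),cast("wrist",np.array([[184,380],[489,408]])*k,.07,T))
# clamp far points for check: fence top far-end screws
print("fence screws",cast("wrist",np.array([[138,183],[141,227]])*k,.046,T))
E
```

```text
[[0.4856 0.1697 0.022 ]
 [0.4722 0.2212 0.022 ]
 [0.5045 0.2304 0.022 ]
 [0.5171 0.1773 0.022 ]] [0.4949 0.1996 0.022 ]
len 0.053228207316060594 wid 0.03357823515865541 ang -75.46954751259135
tcp [0.4939 0.1943 0.1713] tool x ang -166.17893953139833 tilt [ 0.      0.0001 -1.    ] shift [-0.0022  0.005   0.1703]
case foot [[0.5747 0.0903 0.    ]
 [0.5494 0.2575 0.    ]]
case top@.05/.07 [[0.5771 0.0886 0.05  ]
 [0.5532 0.259  0.05  ]] [[0.5647 0.0952 0.07  ]
 [0.5426 0.2527 0.07  ]]
fence screws [[0.475  0.053  0.046 ]
 [0.4971 0.0563 0.046 ]]
```

Request:
{"method": "apply_moves", "body": {
  "grip_force": 30,
  "targets": [
    {"translation": [-0.002,0.004,0.04],"rot": [0,0,0],"claw": 100},
    {"translation": [0,0,0.045],"rot": [0,0,0],"claw": 100},
    {"translation": [0,0,0.045],"rot": [0,0,0],"claw": 100},
    {"translation": [0,0,0.025],"rot": [0,0,0],"claw": 100},
    {"translation": [0,0,0.013],"rot": [0,0,0],"claw": 100},
    {"translation": [0,0,0],"rot": [0,0,0],"claw": 55},
    {"translation": [0,0,0],"rot": [0,0,0],"claw": 50},
    {"translation": [0,0,0],"rot": [0,0,0],"claw": 50},
    {"translation": [0,0,0],"rot": [0,0,0],"claw": 50}
  ]
}}

```text
time_s: 2.65
ee_pos: [0.4967, 0.1991, 0.0056]
orientation: [-0.381, 3.114, 0.001]
ft_force: [-1.5, -0.1, 2.6]
opening: 0.633
finger_force: 33.5
```

Request:
{"method": "apply_moves", "body": {
  "targets": [
    {"translation": [0,0,-0.02],"rot": [0,0,0],"claw": 50},
    {"translation": [0,0,-0.045],"rot": [0,0,0],"claw": 50},
    {"translation": [0,0,-0.05],"rot": [0,0,0],"claw": 50},
    {"translation": [0,0,-0.05],"rot": [0,0,0],"claw": 50},
    {"translation": [0.009,-0.034,0],"rot": [0,0,0],"claw": 50},
    {"translation": [0.009,-0.034,0],"rot": [0,0,0],"claw": 50},
    {"translation": [0.009,-0.034,0],"rot": [0,0,0],"claw": 50},
    {"translation": [0.01,-0.034,0],"rot": [0,0,0],"claw": 50},
    {"translation": [0.01,-0.034,0],"rot": [0,0,0],"claw": 50},
    {"translation": [0,0,0],"rot": [0,0,8.5],"claw": 50}
  ]
}}

```text
time_s: 3.65
ee_pos: [0.4904, 0.0185, 0.1694]
orientation: [-0.136, 3.137, -0.004]
ft_force: [-0.6, 0.6, -0.4]
opening: 0.63
finger_force: 33.3
```

Request:
{"method": "apply_moves", "body": {
  "targets": [
    {"translation": [0,0,0],"rot": [0,0,8.5],"claw": 50},
    {"translation": [0,0,0],"rot": [0,0,8.5],"claw": 50},
    {"translation": [0,0,0],"rot": [0,0,8.5],"claw": 50},
    {"translation": [0,0,0],"rot": [0,0,8.5],"claw": 50},
    {"translation": [0,0,0],"rot": [0,0,8.5],"claw": 50},
    {"translation": [0,0,0],"rot": [0,0,8.5],"claw": 50},
    {"translation": [0,0,0],"rot": [0,0,8.5],"claw": 50},
    {"translation": [0,0,0],"rot": [0,0,8.5],"claw": 50},
    {"translation": [0,0,0],"rot": [0,0,8.5],"claw": 50},
    {"translation": [0,0,0],"rot": [0,0,8.5],"claw": 50}
  ]
}}

```text
time_s: 4.65
ee_pos: [0.4905, 0.0223, 0.1693]
orientation: [2.016, 2.407, 0.002]
ft_force: [0.5, 0.2, -2.2]
opening: 0.634
finger_force: 33.3
```

Request:
{"method": "apply_moves", "body": {
  "targets": [
    {"translation": [0,0,0],"rot": [0,0,2.4],"claw": 50},
    {"translation": [0,0,0],"rot": [0,0,0],"claw": 50},
    {"translation": [0,0,0],"rot": [0,0,0],"claw": 50}
  ]
}}

```text
time_s: 4.95
ee_pos: [0.4904, 0.0223, 0.169]
orientation: [2.058, 2.372, 0.001]
ft_force: [0.9, 0.3, -1.6]
opening: 0.633
finger_force: 33.3
```

```bash
python3 - <<'E'
from h import *
T=pose();im=camera("wrist")[:,:,::-1].copy();np.save("T2",T);cv2.imwrite("pics/w2.png",im)
plan([.491,.025,.17],98.3)
cv2.imwrite("pics/w2v.png",cv2.resize(im,(800,600)))
E
```

```text
tcp [0.4904 0.0223 0.1688] tool x ang 98.09954941063673 tilt [ 0.001 -0.    -1.   ] shift [ 0.0026  0.0009 -0.0012]
turn about tool z -0.2004505893632711
```

View pics/w2v.png

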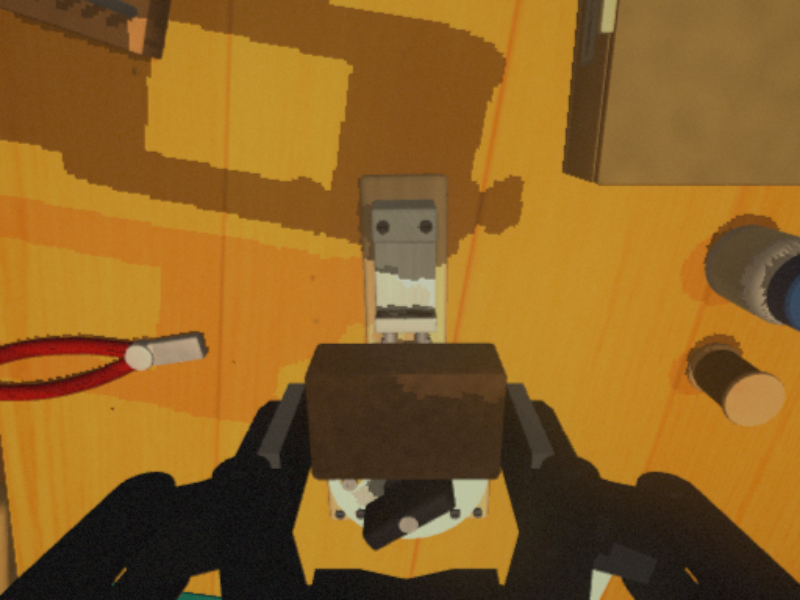

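The fence's face edge is at v≈241 (u 374–436). The pad's dark rubber face spans v≈307–318, with its top edge at 318 (u 377–437). The block is held level below, and the knob bar is near (408,513).

```bash
python3 - <<'E'
from h import *
T=np.load("T2.npy");k=.64
F=cast("wrist",np.array([[374.5,241],[436,241]])*k,.046,T);Pd=cast("wrist",np.array([[376,318],[437,318]])*k,.047,T)
Pb=cast("wrist",np.array([[376,307],[437,307]])*k,.033,T)
B=cast("wrist",np.array([[361,177],[446,178],[366,330],[445,330]])*k,.012,T)
print("fence",F,np.linalg.norm(F[0]-F[1]));print("pad top",Pd,"pad bot",Pb);print("board",B)
f=F.mean(0)[:2];p=Pd.mean(0)[:2];kn=np.array([.510,-.1063])
for e in (f-kn,B[:2].mean(0)[:2]-kn,):print(np.degrees(np.arctan2(e[1],e[0])),np.linalg.norm(e))
d=B[0]-B[2];print("board edge ang",np.degrees(np.arctan2(d[1],d[0])));d=B[1]-B[3];print(np.degrees(np.arctan2(d[1],d[0])))
d=F[1]-F[0];print("fence ang",np.degrees(np.arctan2(d[1],d[0])))
print("gap",np.linalg.norm(f-p),"mid",(f+p)/2)
# block held: underside near edges in view: top-visible face is its +y side
print("blk px expected",proj("wrist",[T[:3,3]+T[:3,:3]@np.array([sx*.0175,sy*.0275,z]) for z in(-.003,-.025) for sx in(1,) for sy in(-1,1)],T)/k)
# knob top centre via top view (cap) z .078
print("knob cap wrist",cast("wrist",np.array([409,524])*k,.078,T),"top", cast("top",np.array([180+622/5,165+149/5]),.078))
E
```

```text
fence [[0.472  0.0443 0.046 ]
 [0.5033 0.0488 0.046 ]] 0.03158730026136316
pad top [[0.4781 0.0028 0.047 ]
 [0.5105 0.0074 0.047 ]] pad bot [[0.4772 0.0039 0.033 ]
 [0.5112 0.0088 0.033 ]]
board [[ 0.4592  0.0715  0.012 ]
 [ 0.5062  0.0777  0.012 ]
 [ 0.4729 -0.0195  0.012 ]
 [ 0.5209 -0.0126  0.012 ]]
98.31307473541688 0.1544334966332908
98.57865584580576 0.18291383543506454
board edge ang 98.55659244816611
99.2406469459551
fence ang 8.17147385602886
gap 0.041945777846855464 mid [0.491  0.0258]
blk px expected [[308.9396 359.2547]
 [498.3709 359.4718]
 [293.7219 397.2432]
 [513.1829 397.4833]]
knob cap wrist [[ 0.5112 -0.1026  0.078 ]] top [[ 0.5097 -0.1063  0.078 ]]
```

Request:
{"method": "apply_moves", "body": {
  "targets": [
    {"translation": [0.0028,0.001,0.03],"rot": [0,0,-0.3],"claw": 50},
    {"translation": [0,0,0.04],"rot": [0,0,0],"claw": 50},
    {"translation": [0,0,0.035],"rot": [0,0,0],"claw": 50},
    {"translation": [0,0,0.015],"rot": [0,0,0],"claw": 50},
    {"translation": [0,0,0.004],"rot": [0,0,0],"claw": 50},
    {"translation": [0,0,0],"rot": [0,0,0],"claw": 50},
    {"translation": [0,0,0],"rot": [0,0,0],"claw": 50}
  ]
}}

```text
time_s: 5.7
ee_pos: [0.4922, 0.0251, 0.0459]
orientation: [2.052, 2.376, 0.003]
ft_force: [-0.2, -0.7, -0.4]
opening: 0.635
finger_force: 33.3
```

```bash
python3 - <<'E'
from h import *
plan([.491,.0252,.0376],98.4);print(bot.get_obs()["ft_force"])
im=camera("wrist")[:,:,::-1];cv2.imwrite("pics/w3.png",cv2.resize(im,(800,600)))
E
```

```text
tcp [0.4922 0.0251 0.0459] tool x ang 98.36461554671124 tilt [ 0.0031 -0.0001 -1.    ] shift [ 0.0003 -0.0012  0.0083]
turn about tool z -0.0353844532887706
[-0.2272 -0.6962 -0.4068]
```

View pics/w3.png

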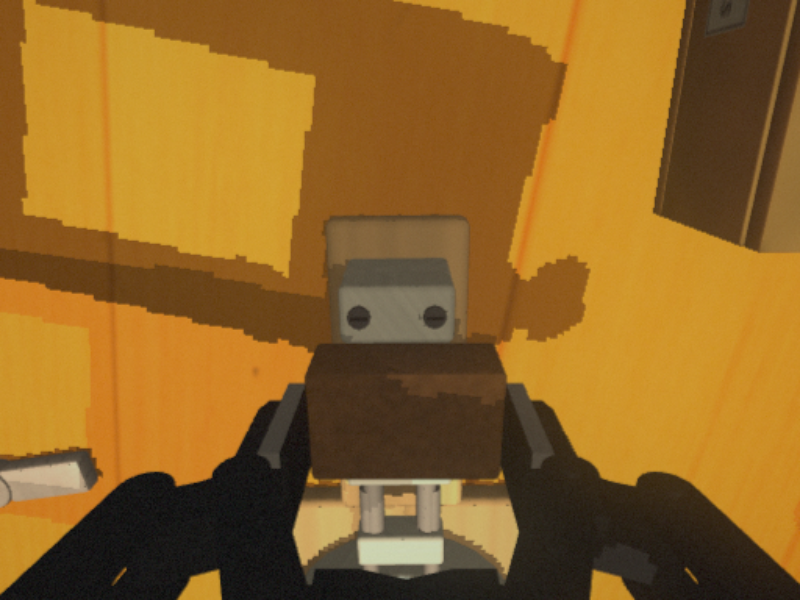

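The block is over the bed. The fence centre is at u≈397 against the block's 406, so it needs about 1.7 mm in tool -y. Lowering now.

Request:
{"method": "apply_moves", "body": {
  "targets": [
    {"translation": [0.0003,-0.0017,0],"rot": [0,0,0],"claw": 50},
    {"translation": [0,0,0.003],"rot": [0,0,0],"claw": 50},
    {"translation": [0,0,0.002],"rot": [0,0,0],"claw": 50},
    {"translation": [0,0,0.001],"rot": [0,0,0],"claw": 50},
    {"translation": [0,0,0],"rot": [0,0,0],"claw": 50}
  ]
}}

```text
time_s: 6.25
ee_pos: [0.4889, 0.0253, 0.038]
orientation: [-2.053, -2.377, 0.0]
ft_force: [-0.5, -0.3, -0.1]
opening: 0.633
finger_force: 33.3
```

Request:
{"method": "apply_moves", "body": {
  "targets": [
    {"translation": [0,0,0.001],"rot": [0,0,0],"claw": 50},
    {"translation": [0,0,0.001],"rot": [0,0,0],"claw": 50},
    {"translation": [0,0,0],"rot": [0,0,0],"claw": 50}
  ]
}}

```text
time_s: 6.55
ee_pos: [0.4893, 0.0253, 0.0375]
orientation: [2.054, 2.377, 0.0]
ft_force: [-3.1, 0.5, 6.3]
opening: 0.636
finger_force: 34.0
```

Request:
{"method": "apply_moves", "body": {
  "targets": [
    {"translation": [0,0,-0.001],"rot": [0,0,0],"claw": 50},
    {"translation": [0,0,0],"rot": [0,0,0],"claw": 72},
    {"translation": [0,0,0],"rot": [0,0,0],"claw": 85},
    {"translation": [0,0,0],"rot": [0,0,0],"claw": 85},
    {"translation": [0,0,-0.03],"rot": [0,0,0],"claw": 85},
    {"translation": [0,0,-0.05],"rot": [0,0,0],"claw": 85},
    {"translation": [0,0,-0.04],"rot": [0,0,0],"claw": 85},
    {"translation": [0,0,0],"rot": [0,0,0],"claw": 85},
    {"translation": [0,0,0],"rot": [0,0,0],"claw": 85}
  ]
}}

```text
time_s: 7.45
ee_pos: [0.4899, 0.0252, 0.1585]
orientation: [2.052, 2.376, 0.003]
ft_force: [-0.3, -0.5, 0.4]
opening: 0.849
finger_force: 0.0
```

```bash
python3 - <<'E'
from h import *
plan([.491,.0252,.0376],98.4)
T=pose();im=camera("wrist")[:,:,::-1];np.save("T4",T);cv2.imwrite("pics/w4.png",im)
t=camera("top")[:,:,::-1][165:245,220:340]
v=np.zeros((600,800,3),np.uint8);v[:,:480]=cv2.resize(im[70:384,130:381],(480,600),interpolation=cv2.INTER_CUBIC);v[:213,480:]=cv2.resize(t,(320,213),interpolation=cv2.INTER_CUBIC);cv2.imwrite("pics/w4v.png",v)
E
```

```text
tcp [0.4899 0.0252 0.1585] tool x ang 98.35413946470132 tilt [ 0.003  -0.0001 -1.    ] shift [-0.0001  0.0007  0.1209]
turn about tool z -0.0458605352986865
```

View pics/w4v.png

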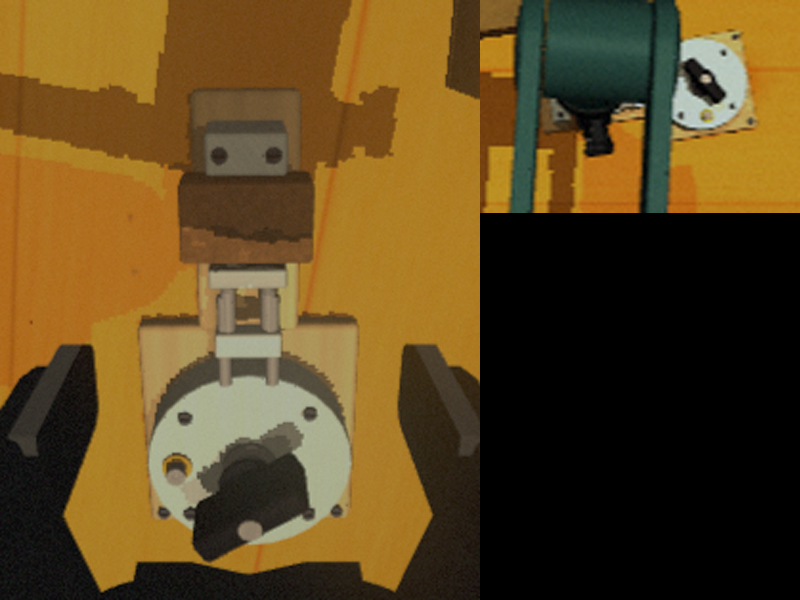

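The block lies flat and square on the bed: its u span of 180–314 is centred on the fence's 205–288. The pin is standing up at (177,470) and the knob cap is at (250,531).

```bash
python3 - <<'E'
from h import *
T=np.load("T4.npy")
print("cap",cast("wrist",[130+250*.523,70+531*.5233],.078,T),cast("wrist",[130+177*.523,70+468*.5233],.045,T),"pin")
im=cv2.imread("pics/top0.png");g=im.max(2);m=(g<70).astype(np.uint8);r=np.zeros_like(m);r[184:208,292:316]=1
c=max(cv2.findContours(m*r,0,2)[0],key=cv2.contourArea);R_=cv2.minAreaRect(c);b=cast("top",cv2.boxPoints(R_),.07)
for i in(1,2):d=b[i]-b[i-1];print(np.linalg.norm(d),np.degrees(np.arctan2(d[1],d[0])))
# wrist: top-face long edges of bar (view px): lower edge (207,560)-(310,514); upper (193,505)-(300,455)
for a,e in(((209,560),(309,513)),((195,503),(297,455))):
    q=cast("wrist",[[130+a[0]*.523,70+a[1]*.5233],[130+e[0]*.523,70+e[1]*.5233]],.078,T);d=q[1]-q[0];print("w",np.degrees(np.arctan2(d[1],d[0])),np.linalg.norm(d))
# housing ellipse centre
w=cv2.imread("pics/w4.png");h=cv2.cvtColor(w,cv2.COLOR_BGR2HSV);m=((h[:,:,1]<70)&(h[:,:,2]>120)).astype(np.uint8)
m[:262]=0;c=max(cv2.findContours(m,0,2)[0],key=cv2.contourArea);
hull=cv2.convexHull(c);print(cv2.boundingRect(hull))
P=cast("wrist",hull[:,0],.036,T)[:,:2];A=np.c_[2*P,np.ones(len(P))];s=np.linalg.lstsq(A,(P**2).sum(1),rcond=None)[0];print("housing",s[:2],np.sqrt(s[2]+s[:2]@s[:2]))
plan([.5105,-.1040,.16],40.6)
E
```

```text
cap [[ 0.5109 -0.1032  0.078 ]] [[ 0.4756 -0.102   0.045 ]] pin
0.0276804213005543 -54.67171212058076
0.05563514917072389 -145.29090737228486
w 39.04266793677001 0.05048464367833629
w 38.10742355328037 0.04940337677633084
(208, 262, 106, 93)
housing [ 0.5103 -0.1002] 0.050524651298381885
tcp [0.4882 0.0253 0.1557] tool x ang 98.35406582173165 tilt [-0.0029  0.0003 -1.    ] shift [-0.1312  0.0032 -0.0044]
turn about tool z 57.75406582173164
```

Request:
{"method": "apply_moves", "body": {
  "targets": [
    {"translation": [-0.0435,0.001,0],"rot": [0,0,0],"claw": 60},
    {"translation": [-0.0435,0.001,0],"rot": [0,0,0],"claw": 40},
    {"translation": [-0.044,0.001,0],"rot": [0,0,0],"claw": 40},
    {"translation": [0,0,0],"rot": [0,0,-8.5],"claw": 40},
    {"translation": [0,0,0],"rot": [0,0,-8.5],"claw": 40},
    {"translation": [0,0,0],"rot": [0,0,-8.5],"claw": 40},
    {"translation": [0,0,0],"rot": [0,0,-8.5],"claw": 40},
    {"translation": [0,0,0],"rot": [0,0,-8.5],"claw": 40},
    {"translation": [0,0,0],"rot": [0,0,-8.5],"claw": 40},
    {"translation": [0,0,0],"rot": [0,0,-8.5],"claw": 40}
  ]
}}

```text
time_s: 8.55
ee_pos: [0.5099, -0.1036, 0.1546]
orientation: [-0.593, -3.08, -0.001]
ft_force: [-0.0, 0.7, 1.1]
opening: 0.398
finger_force: 0.0
```

Request:
{"method": "apply_moves", "body": {
  "targets": [
    {"translation": [0,0,0],"rot": [0,0,-8.5],"claw": 40},
    {"translation": [0,0,0],"rot": [0,0,-8.5],"claw": 40},
    {"translation": [0,0,0],"rot": [0,0,-8.5],"claw": 40},
    {"translation": [0,0,0],"rot": [0,0,-8.5],"claw": 40},
    {"translation": [0,0,0],"rot": [0,0,-8.5],"claw": 40},
    {"translation": [0,0,0],"rot": [0,0,-8.5],"claw": 40},
    {"translation": [0,0,0],"rot": [0,0,-8.5],"claw": 40},
    {"translation": [0,0,0],"rot": [0,0,-2.1],"claw": 40},
    {"translation": [0,0,0],"rot": [0,0,0],"claw": 40},
    {"translation": [0,0,0],"rot": [0,0,0],"claw": 40}
  ]
}}

```text
time_s: 9.55
ee_pos: [0.5106, -0.103, 0.1556]
orientation: [1.058, -2.955, -0.002]
ft_force: [0.5, -0.3, 0.3]
opening: 0.399
finger_force: 0.0
```

```bash
python3 - <<'E'
from h import *
plan([.5105,-.1035,.045],219.5);print(bot.get_obs()["joint_positions"])
T=pose();im=camera("wrist")[:,:,::-1];np.save("T5",T);cv2.imwrite("pics/w5.png",im)
cv2.imwrite("pics/w5v.png",cv2.resize(im,(800,600),interpolation=cv2.INTER_CUBIC))
print(proj("wrist",[.5105,-.1035,.078],T)/.64)
E
```

```text
tcp [ 0.5106 -0.103   0.1556] tool x ang -140.6083172855386 tilt [-0.0033  0.0004 -1.    ] shift [ 0.0002 -0.0006  0.1106]
turn about tool z -0.10831728553853281
[-0.3075  0.0524  1.5584 -0.0006  1.534  -2.5658]
[[402.4076 313.0849]]
```

View pics/w5v.png

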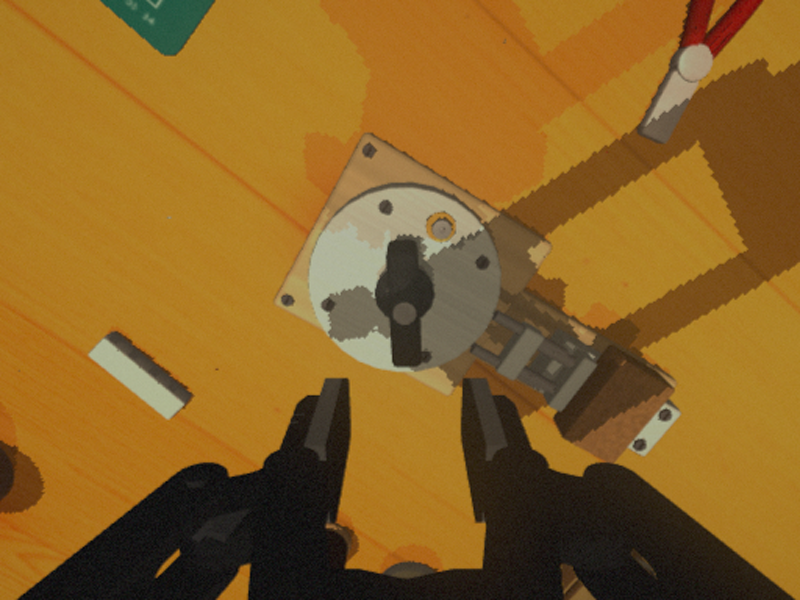

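The bar is nearly vertical in view, from (403,240) to (407,365), with its cap at (404,313) as predicted. The pin head is at (441,227), clear of the fingers. I go straight down, turning 1° off the joint limit.

Request:
{"method": "apply_moves", "body": {
  "grip_force": 40,
  "targets": [
    {"translation": [0,0,0.03],"rot": [0,0,1],"claw": 40},
    {"translation": [0,0,0.035],"rot": [0,0,0],"claw": 40},
    {"translation": [0,0,0.03],"rot": [0,0,0],"claw": 40},
    {"translation": [0,0,0.012],"rot": [0,0,0],"claw": 40},
    {"translation": [0,0,0],"rot": [0,0,0],"claw": 25},
    {"translation": [0,0,0],"rot": [0,0,0],"claw": 15},
    {"translation": [0,0,0],"rot": [0,0,0],"claw": 10},
    {"translation": [0,0,0],"rot": [0,0,0],"claw": 5},
    {"translation": [0,0,0],"rot": [0,0,0],"claw": 5}
  ]
}}

```text
time_s: 10.5
ee_pos: [0.5099, -0.1039, 0.0467]
orientation: [1.031, -2.963, -0.0]
ft_force: [4.4, -4.1, -19.1]
opening: 0.306
finger_force: 40.5
```

```bash
cat > look.py <<'E'
import sys
from h import *
o=bot.get_obs();T=pose();im=camera("wrist")[:,:,::-1];n=sys.argv[1];np.save(f"T{n}",T);cv2.imwrite(f"pics/k{n}.png",im)
print("t",o["time_s"],"ang",np.degrees(np.arctan2(T[1,0],T[0,0])),"tau",o["ft_torque"],"F",o["ft_force"],"q6",o["joint_positions"][5],"ee",o["ee_pos"])
E
python3 look.py 0; python3 - <<'E'
from h import *
T=np.load("T0.npy");c=[.5105,-.1035];a=np.radians(188.4)
P=[c[0]+.036*np.cos(a),c[1]+.036*np.sin(a)]
print(proj("wrist",[P+[.045],P+[.039],P+[.036]],T))
im=cv2.imread("pics/k0.png");cv2.imwrite("pics/k0v.png",cv2.resize(im,(800,600),interpolation=cv2.INTER_CUBIC))
E
```

```text
t 10.5 ang -141.62044869637717 tau [-0.7003 -0.7357  0.044 ] F [  4.3539  -4.1241 -19.1289] q6 -2.548332332813621 ee [ 0.5099 -0.1039  0.0467]
[[297.2276 196.0777]
 [295.8441 191.8353]
 [295.1891 189.8268]]
```

View pics/k0v.png

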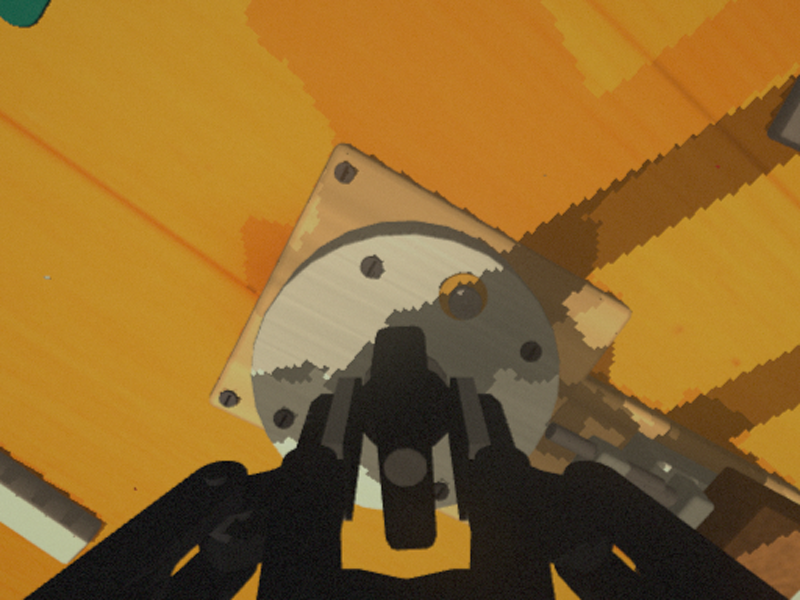

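The fingers closed on the round hub under the bar (opening 26 mm). The pin head at (463,298) is still up. I reopen, go up 8 mm and grip the bar.

Request:
{"method": "apply_moves", "body": {
  "targets": [
    {"translation": [0,0,0],"rot": [0,0,0],"claw": 40},
    {"translation": [0,0,0],"rot": [0,0,0],"claw": 40},
    {"translation": [0,0,-0.008],"rot": [0,0,0],"claw": 40},
    {"translation": [0,0,0],"rot": [0,0,0],"claw": 25},
    {"translation": [0,0,0],"rot": [0,0,0],"claw": 12},
    {"translation": [0,0,0],"rot": [0,0,0],"claw": 5},
    {"translation": [0,0,0],"rot": [0,0,0],"claw": 5},
    {"translation": [0,0,0],"rot": [0,0,0],"claw": 5}
  ]
}}

```text
time_s: 11.35
ee_pos: [0.5121, -0.1024, 0.0609]
orientation: [-1.033, 2.965, -0.0]
ft_force: [-3.1, 3.5, 8.0]
opening: 0.151
finger_force: 39.4
```

```bash
python3 look.py 1
```

```text
t 11.35 ang -141.5882781628787 tau [ 0.5947  0.5773 -0.0021] F [-3.0716  3.4609  7.9944] q6 -2.5482243992544427 ee [ 0.5121 -0.1024  0.0609]
```

Request:
{"method": "apply_moves", "body": {
  "targets": [
    {"translation": [0,0,-0.003],"rot": [0,0,0],"claw": 5},
    {"translation": [0,0,0],"rot": [0,0,2],"claw": 5},
    {"translation": [0,0,0],"rot": [0,0,2],"claw": 5},
    {"translation": [0,0,0],"rot": [0,0,2],"claw": 5},
    {"translation": [0,0,0],"rot": [0,0,2],"claw": 5},
    {"translation": [0,0,0],"rot": [0,0,2],"claw": 5},
    {"translation": [0,0,0],"rot": [0,0,2],"claw": 5},
    {"translation": [0,0,0],"rot": [0,0,0],"claw": 5}
  ]
}}

```text
time_s: 12.2
ee_pos: [0.5121, -0.1029, 0.061]
orientation: [-0.717, 3.057, -0.0]
ft_force: [5.1, 1.3, -4.5]
opening: 0.151
finger_force: 40.2
```

```bash
python3 look.py 2;  cat > pin.py <<'E'
import sys
from h import *
# pin region crops side by side, centred on the predicted head at z .036 base
out=[]
for n in sys.argv[1:]:
    T=np.load(f"T{n}.npy");im=cv2.imread(f"pics/k{n}.png")
    p=proj("wrist",[.5105-.0356,-.1035-.0053,.042],T)[0]
    M=np.float32([[1,0,40-p[0]],[0,1,40-p[1]]])
    out.append(cv2.resize(cv2.warpAffine(im,M,(80,80)),(260,260),interpolation=cv2.INTER_CUBIC))
rows=[np.hstack((out[i:i+3]+[np.zeros_like(out[0])]*3)[:3]) for i in range(0,len(out),3)]
cv2.imwrite("pics/pin.png",np.vstack(rows))
E
python3 pin.py 0 1 2
```

```text
t 12.2 ang -153.60505221073075 tau [ 0.2159 -0.584  -0.0373] F [ 5.1167  1.3272 -4.4885] q6 -2.3387653420584953 ee [ 0.5121 -0.1029  0.061 ]
```

```bash
cat > look.py <<'E'
import sys
from h import *
def rect(n,z=.045,half=.014,s=.0002):
    T=np.load(f"T{n}.npy");im=cv2.imread(f"pics/k{n}.png");c=np.array([.5105-.0356,-.1035-.0053])
    g=np.arange(-half,half,s);X,Y=np.meshgrid(g,g)
    uv=proj("wrist",np.c_[c[0]-Y.ravel(),c[1]-X.ravel(),np.full(X.size,z)],T).astype(np.float32).reshape(*X.shape,2)
    return cv2.remap(im,uv,None,cv2.INTER_CUBIC)
if __name__=="__main__":
    n=sys.argv[1];o=bot.get_obs();T=pose();im=camera("wrist")[:,:,::-1];np.save(f"T{n}",T);cv2.imwrite(f"pics/k{n}.png",im)
    cv2.imwrite(f"pics/s{n}.png",camera("scene")[:,:,::-1]);
    print("t",o["time_s"],"ang",np.degrees(np.arctan2(T[1,0],T[0,0])),"tau",o["ft_torque"],"F",o["ft_force"],"ee",o["ee_pos"])
    new=rect(n)
    for p in sys.argv[2:]:
        t=rect(p)[40:100,40:100] if 1 else 0
        r=cv2.matchTemplate(new,t,cv2.TM_CCOEFF_NORMED);_,v,_,l=cv2.minMaxLoc(r)
        print("vs",p,"score %.2f"%v,"shift mm",(np.array(l)-40)*.2)
        if p!=n:
            g=[cv2.cvtColor(cv2.imread(f"pics/s{k}.png"),cv2.COLOR_BGR2GRAY).astype(int) for k in(p,n)] if __import__("os").path.exists(f"pics/s{p}.png") else None
            if g:
                u=proj("scene",[.475,-.109,.042])[0].astype(int);w=lambda a:a[u[1]-8:u[1]+8,u[0]-8:u[0]+8]
                print("scene diff",np.abs(w(g[0])-w(g[1])).max(),np.abs(w(g[0])-w(g[1])).mean())
E
python3 look.py 3 0 1 2
```

```text
t 12.25 ang -153.57500129826477 tau [ 0.2634 -0.6659 -0.0733] F [ 4.2277  0.7878 -5.7549] ee [ 0.5121 -0.1029  0.061 ]
vs 0 score 0.47 shift mm [-1.   0.2]
vs 1 score 0.80 shift mm [-0.4  0.2]
vs 2 score 1.00 shift mm [0. 0.]
```

Request:
{"method": "apply_moves", "body": {
  "targets": [
    {"translation": [0,0,0],"rot": [0,0,2],"claw": 5},
    {"translation": [0,0,0],"rot": [0,0,2],"claw": 5},
    {"translation": [0,0,0],"rot": [0,0,0],"claw": 5}
  ]
}}

```text
time_s: 12.65
ee_pos: [0.5122, -0.103, 0.061]
orientation: [-0.61, 3.08, -0.001]
ft_force: [5.6, 0.7, -6.2]
opening: 0.156
finger_force: 40.0
```

```bash
python3 look.py 4 2 3
```

```text
t 12.65 ang -157.59815505172108 tau [ 0.2814 -0.714  -0.0018] F [ 5.58    0.6641 -6.1987] ee [ 0.5122 -0.103   0.061 ]
vs 2 score 0.98 shift mm [-0.2  0. ]
vs 3 score 0.98 shift mm [-0.2  0. ]
scene diff 31 3.04296875
```

Request:
{"method": "apply_moves", "body": {
  "targets": [
    {"translation": [0,0,0],"rot": [0,0,1.5],"claw": 5},
    {"translation": [0,0,0],"rot": [0,0,1.5],"claw": 5},
    {"translation": [0,0,0],"rot": [0,0,0],"claw": 5}
  ]
}}

```text
time_s: 13.05
ee_pos: [0.5122, -0.1031, 0.0611]
orientation: [-0.53, 3.095, -0.001]
ft_force: [5.8, 1.1, -5.8]
opening: 0.153
finger_force: 40.1
```

```bash
python3 look.py 5 3 4
```

```text
t 13.05 ang -160.57876410230875 tau [ 0.1826 -0.7423  0.0501] F [ 5.761   1.097  -5.8188] ee [ 0.5122 -0.1031  0.0611]
vs 3 score 0.95 shift mm [-0.2  0. ]
scene diff 56 4.484375
vs 4 score 0.97 shift mm [0. 0.]
scene diff 31 2.80078125
```

Request:
{"method": "apply_moves", "body": {
  "targets": [
    {"translation": [0,0,0],"rot": [0,0,1.5],"claw": 5},
    {"translation": [0,0,0],"rot": [0,0,1.5],"claw": 5},
    {"translation": [0,0,0],"rot": [0,0,0],"claw": 5}
  ]
}}

```text
time_s: 13.45
ee_pos: [0.5123, -0.1033, 0.061]
orientation: [-0.448, 3.108, -0.001]
ft_force: [6.2, 0.3, -6.2]
opening: 0.154
finger_force: 40.1
```

```bash
python3 look.py 6 3 5
```

```text
t 13.45 ang -163.58154886095573 tau [ 0.1929 -0.8077 -0.0182] F [ 6.1535  0.3022 -6.2234] ee [ 0.5123 -0.1033  0.061 ]
vs 3 score 0.94 shift mm [-0.4  0. ]
scene diff 59 5.46875
vs 5 score 0.98 shift mm [-0.2  0. ]
scene diff 24 2.6171875
```

Request:
{"method": "apply_moves", "body": {
  "targets": [
    {"translation": [0,0,0],"rot": [0,0,1.5],"claw": 5},
    {"translation": [0,0,0],"rot": [0,0,1.5],"claw": 5},
    {"translation": [0,0,0],"rot": [0,0,1],"claw": 5},
    {"translation": [0,0,0],"rot": [0,0,0],"claw": 5}
  ]
}}

```text
time_s: 13.95
ee_pos: [0.5123, -0.1034, 0.0611]
orientation: [-0.34, 3.121, -0.002]
ft_force: [5.5, 0.1, -6.5]
opening: 0.154
finger_force: 40.1
```

```bash
python3 look.py 7 3 6
```

```text
t 13.95 ang -167.56411205438482 tau [ 0.0922 -0.8156  0.131 ] F [ 5.473   0.1156 -6.5192] ee [ 0.5123 -0.1034  0.0611]
vs 3 score 0.83 shift mm [-0.6  0.2]
scene diff 57 6.6171875
vs 6 score 0.93 shift mm [-0.2  0. ]
scene diff 21 2.84375
```

Request:
{"method": "apply_moves", "body": {
  "targets": [
    {"translation": [0,0,0],"rot": [0,0,1.5],"claw": 5},
    {"translation": [0,0,0],"rot": [0,0,1.5],"claw": 5},
    {"translation": [0,0,0],"rot": [0,0,0],"claw": 5}
  ]
}}

```text
time_s: 14.35
ee_pos: [0.5123, -0.1035, 0.0611]
orientation: [-0.258, 3.129, -0.002]
ft_force: [6.4, 0.3, -5.4]
opening: 0.152
finger_force: 40.0
```

```bash
python3 look.py 8 3 7
```

```text
t 14.35 ang -170.57932580341787 tau [ 0.0697 -0.8412  0.088 ] F [ 6.3732  0.2974 -5.3965] ee [ 0.5123 -0.1035  0.0611]
vs 3 score 0.80 shift mm [-0.6  0.2]
scene diff 64 7.1171875
vs 7 score 0.98 shift mm [-0.2  0. ]
scene diff 19 2.359375
```

Request:
{"method": "apply_moves", "body": {
  "targets": [
    {"translation": [0,0,0],"rot": [0,0,1.5],"claw": 5},
    {"translation": [0,0,0],"rot": [0,0,1.5],"claw": 5},
    {"translation": [0,0,0],"rot": [0,0,1],"claw": 5},
    {"translation": [0,0,0],"rot": [0,0,0],"claw": 5}
  ]
}}

```text
time_s: 14.85
ee_pos: [0.5124, -0.1037, 0.0611]
orientation: [-0.149, 3.136, -0.002]
ft_force: [5.5, -0.3, -6.7]
opening: 0.152
finger_force: 40.1
```

```bash
python3 look.py 9 3 8
```

```text
t 14.85 ang -174.57233197979306 tau [-0.0006 -0.8837  0.0813] F [ 5.5168 -0.2911 -6.7306] ee [ 0.5124 -0.1037  0.0611]
vs 3 score 0.75 shift mm [-0.8  0.2]
scene diff 72 8.1015625
vs 8 score 0.97 shift mm [-0.2  0. ]
scene diff 22 2.6640625
```

Request:
{"method": "apply_moves", "body": {
  "targets": [
    {"translation": [0,0,0],"rot": [0,0,1.5],"claw": 5},
    {"translation": [0,0,0],"rot": [0,0,1.5],"claw": 5},
    {"translation": [0,0,0],"rot": [0,0,1],"claw": 5},
    {"translation": [0,0,0],"rot": [0,0,0],"claw": 5}
  ]
}}

```text
time_s: 15.35
ee_pos: [0.5124, -0.1038, 0.0611]
orientation: [-0.039, 3.139, -0.003]
ft_force: [6.7, -0.9, -6.6]
opening: 0.152
finger_force: 40.1
```

```bash
python3 look.py 10 5 9
```

```text
t 15.35 ang -178.56901377330217 tau [-0.0073 -0.8492  0.0537] F [ 6.7483 -0.8507 -6.6051] ee [ 0.5124 -0.1038  0.0611]
vs 5 score 0.82 shift mm [-0.6  0. ]
scene diff 65 6.31640625
vs 9 score 0.99 shift mm [-0.2  0. ]
scene diff 19 2.49609375
```

Request:
{"method": "apply_moves", "body": {
  "targets": [
    {"translation": [0,0,0],"rot": [0,0,1.5],"claw": 5},
    {"translation": [0,0,0],"rot": [0,0,1.5],"claw": 5},
    {"translation": [0,0,0],"rot": [0,0,1],"claw": 5},
    {"translation": [0,0,0],"rot": [0,0,0],"claw": 5}
  ]
}}

```text
time_s: 15.85
ee_pos: [0.5124, -0.104, 0.0611]
orientation: [0.07, 3.139, -0.003]
ft_force: [5.9, -1.7, -7.2]
opening: 0.155
finger_force: 40.1
```

```bash
python3 look.py 11 7 10
```

```text
t 15.85 ang 177.43014418765347 tau [-0.1213 -0.8601  0.1407] F [ 5.9417 -1.6889 -7.1616] ee [ 0.5124 -0.104   0.0611]
vs 7 score 0.92 shift mm [-0.6  0. ]
scene diff 55 5.51953125
vs 10 score 0.98 shift mm [0. 0.]
scene diff 19 2.7734375
```

Request:
{"method": "apply_moves", "body": {
  "targets": [
    {"translation": [0,0,0],"rot": [0,0,1.5],"claw": 5},
    {"translation": [0,0,0],"rot": [0,0,1.5],"claw": 5},
    {"translation": [0,0,0],"rot": [0,0,1],"claw": 5},
    {"translation": [0,0,0],"rot": [0,0,0],"claw": 5}
  ]
}}

```text
time_s: 16.35
ee_pos: [0.5124, -0.1042, 0.061]
orientation: [0.18, 3.134, -0.004]
ft_force: [4.7, -2.0, -7.4]
opening: 0.153
finger_force: 40.1
```

```bash
python3 look.py 12 7 11
```

```text
t 16.35 ang 173.4280852896228 tau [-0.1203 -0.841   0.1164] F [ 4.7401 -1.9629 -7.3815] ee [ 0.5124 -0.1042  0.061 ]
vs 7 score 0.89 shift mm [-0.8  0. ]
scene diff 66 6.37890625
vs 11 score 0.98 shift mm [-0.2  0. ]
scene diff 24 2.671875
```

Request:
{"method": "apply_moves", "body": {
  "targets": [
    {"translation": [0,0,0],"rot": [0,0,1.5],"claw": 5},
    {"translation": [0,0,0],"rot": [0,0,1.5],"claw": 5},
    {"translation": [0,0,0],"rot": [0,0,1],"claw": 5},
    {"translation": [0,0,0],"rot": [0,0,0],"claw": 5}
  ]
}}

```text
time_s: 16.85
ee_pos: [0.5123, -0.1043, 0.061]
orientation: [0.289, 3.126, -0.004]
ft_force: [6.2, -1.7, -8.4]
opening: 0.152
finger_force: 40.1
```

```bash
python3 look.py 13 9 12
```

```text
t 16.85 ang 169.42300171485945 tau [-0.269  -0.8575  0.112 ] F [ 6.2391 -1.7448 -8.3749] ee [ 0.5123 -0.1043  0.061 ]
vs 9 score 0.91 shift mm [-0.4 -0.2]
scene diff 57 6.21875
vs 12 score 0.95 shift mm [-0.2  0. ]
scene diff 24 2.89453125
```

Request:
{"method": "apply_moves", "body": {
  "targets": [
    {"translation": [0,0,0],"rot": [0,0,1.5],"claw": 5},
    {"translation": [0,0,0],"rot": [0,0,1.5],"claw": 5},
    {"translation": [0,0,0],"rot": [0,0,1],"claw": 5},
    {"translation": [0,0,0],"rot": [0,0,0],"claw": 5}
  ]
}}

```text
time_s: 17.35
ee_pos: [0.5123, -0.1045, 0.0611]
orientation: [0.398, 3.114, -0.004]
ft_force: [4.6, -2.9, -6.8]
opening: 0.154
finger_force: 40.1
```

```bash
python3 look.py 14 10 13
```

```text
t 17.35 ang 165.4241261873226 tau [-0.2999 -0.8654  0.1595] F [ 4.5941 -2.9141 -6.8116] ee [ 0.5123 -0.1045  0.0611]
vs 10 score 0.92 shift mm [-0.4 -0.2]
scene diff 58 6.69921875
vs 13 score 0.98 shift mm [-0.2 -0.2]
scene diff 21 2.8671875
```

Request:
{"method": "apply_moves", "body": {
  "targets": [
    {"translation": [0,0,0],"rot": [0,0,1.5],"claw": 5},
    {"translation": [0,0,0],"rot": [0,0,1.5],"claw": 5},
    {"translation": [0,0,0],"rot": [0,0,1],"claw": 5},
    {"translation": [0,0,0],"rot": [0,0,0],"claw": 5}
  ]
}}

```text
time_s: 17.85
ee_pos: [0.5123, -0.1046, 0.0611]
orientation: [0.507, 3.098, -0.005]
ft_force: [5.8, -2.8, -6.7]
opening: 0.148
finger_force: 40.1
```

```bash
python3 look.py 15 11 14
```

```text
t 17.85 ang 161.4212523649252 tau [-0.3002 -0.859   0.0839] F [ 5.8268 -2.8122 -6.6746] ee [ 0.5123 -0.1046  0.0611]
vs 11 score 0.92 shift mm [-0.6 -0.2]
scene diff 58 6.4296875
vs 14 score 0.99 shift mm [-0.2 -0.2]
scene diff 26 2.78515625
```

Request:
{"method": "apply_moves", "body": {
  "targets": [
    {"translation": [0,0,0],"rot": [0,0,1.5],"claw": 5},
    {"translation": [0,0,0],"rot": [0,0,1.5],"claw": 5},
    {"translation": [0,0,0],"rot": [0,0,1],"claw": 5},
    {"translation": [0,0,0],"rot": [0,0,0],"claw": 5}
  ]
}}

```text
time_s: 18.35
ee_pos: [0.5122, -0.1048, 0.0611]
orientation: [0.615, 3.078, -0.005]
ft_force: [6.5, -3.2, -7.2]
opening: 0.153
finger_force: 40.1
```

```bash
python3 look.py 16 12 15
```

```text
t 18.35 ang 157.41229050816347 tau [-0.3633 -0.8326  0.0757] F [ 6.5207 -3.1504 -7.1641] ee [ 0.5122 -0.1048  0.0611]
vs 12 score 0.95 shift mm [-0.8  0. ]
scene diff 95 8.5703125
vs 15 score 0.98 shift mm [-0.4  0. ]
scene diff 65 4.6015625
```

The scene difference jumped, so the pin may have started to sink. I take smaller steps from here.

Request:
{"method": "apply_moves", "body": {
  "targets": [
    {"translation": [0,0,0],"rot": [0,0,1],"claw": 5},
    {"translation": [0,0,0],"rot": [0,0,1],"claw": 5},
    {"translation": [0,0,0],"rot": [0,0,0],"claw": 5}
  ]
}}

```text
time_s: 18.75
ee_pos: [0.5122, -0.1049, 0.0611]
orientation: [0.668, 3.067, -0.005]
ft_force: [6.2, -3.6, -6.3]
opening: 0.153
finger_force: 40.1
```

```bash
python3 look.py 17 15 16
```

```text
t 18.75 ang 155.41348884544593 tau [-0.3838 -0.7726  0.1543] F [ 6.2431 -3.6091 -6.2575] ee [ 0.5122 -0.1049  0.0611]
vs 15 score 0.90 shift mm [-0.6 -0.4]
scene diff 72 6.3515625
vs 16 score 0.92 shift mm [-0.2 -0.2]
scene diff 53 3.4140625
```

Request:
{"method": "apply_moves", "body": {
  "targets": [
    {"translation": [0,0,0],"rot": [0,0,1],"claw": 5},
    {"translation": [0,0,0],"rot": [0,0,1],"claw": 5},
    {"translation": [0,0,0],"rot": [0,0,0],"claw": 5}
  ]
}}

```text
time_s: 19.15
ee_pos: [0.5122, -0.1049, 0.061]
orientation: [0.722, 3.055, -0.005]
ft_force: [4.7, -4.0, -6.9]
opening: 0.151
finger_force: 40.1
```

```bash
python3 look.py 18 15 17; python3 - <<'E'
from h import *
u=proj("scene",[.475,-.109,.042])[0].astype(int)
# scene: row profile around pin for each step
for n in (13,14,15,16,17,18):
    g=cv2.cvtColor(cv2.imread(f"pics/s{n}.png"),cv2.COLOR_BGR2GRAY);print(n,g[u[1]-7:u[1]+7,u[0]-1:u[0]+2].mean(1).astype(int))
E
```

```text
t 19.15 ang 153.42073996920004 tau [-0.4246 -0.7712  0.1411] F [ 4.6527 -3.9804 -6.9378] ee [ 0.5122 -0.1049  0.061 ]
vs 15 score 0.86 shift mm [-0.8 -0.2]
scene diff 95 8.71484375
vs 17 score 0.97 shift mm [-0.2  0.2]
scene diff 56 3.83984375
13 [ 36  55  73  83  88  89  79  72  84 102 100 108 137 178]
14 [ 41  55  75  86  88  86  81  73  82 100  98 110 136 177]
15 [ 39  63  80  87  88  86  80  74  84 100  99 105 134 177]
16 [ 49  73  85  87  89  88  84  75  80 104 107 109 135 178]
17 [ 52  78  87  89  89  87  84  77  69  81 103 111 135 176]
18 [ 58  80  86  89  88  87  85  75  71  80 104 112 135 177]
```

```bash
python3 - <<'E'
from look import *
for n in (5,9,13,14,15,16,17,18):
    p=rect(n,.036,.012);h=cv2.cvtColor(p,cv2.COLOR_BGR2HSV);b=(h[:,:,1]>110).astype(np.uint8)
    b=cv2.morphologyEx(b,cv2.MORPH_OPEN,np.ones((3,3),np.uint8))
    ys,xs=np.nonzero(b)
    if len(xs)<20: print(n,"few",len(xs));continue
    (cx,cy),r=cv2.minEnclosingCircle(np.c_[xs,ys].astype(np.float32))
    yy,xx=np.mgrid[:120,:120];ins=((xx-cx)**2+(yy-cy)**2<(r-1)**2)&(b==0)
    print(n,"ring c",round(cx*.2-12,2),round(cy*.2-12,2),"r",round(r*.2,2),"area",len(xs)*.04,"hole off",((np.nonzero(ins)[1].mean()-cx)*.2).round(2),((np.nonzero(ins)[0].mean()-cy)*.2).round(2))
def im(n): return cv2.resize(rect(n,.036,.014),(200,200),interpolation=cv2.INTER_CUBIC)
def sc(n):
    u=proj("scene",[.475,-.109,.042])[0].astype(int);g=cv2.imread(f"pics/s{n}.png");return cv2.resize(g[u[1]-12:u[1]+12,u[0]-12:u[0]+12],(200,200),interpolation=cv2.INTER_CUBIC)
cv2.imwrite("pics/cmp.png",np.vstack([np.hstack([im(n) for n in(9,15,17,18)]),np.hstack([sc(n) for n in(9,15,17,18)])]))
E
```

```text
5 ring c 0.0 1.0 r 7.73 area 90.16 hole off -0.91 -1.57
9 ring c -0.11 0.82 r 7.63 area 91.60000000000001 hole off -0.24 -1.74
13 ring c -0.18 0.51 r 7.69 area 93.24 hole off 0.64 -1.69
14 ring c -0.18 0.51 r 7.65 area 93.16 hole off 0.8 -1.68
15 ring c -0.26 0.32 r 7.65 area 93.76 hole off 1.0 -1.52
16 ring c -0.22 0.28 r 7.66 area 96.72 hole off 0.81 -1.02
17 ring c -0.22 0.23 r 7.69 area 105.32000000000001 hole off 0.1 -0.21
18 ring c -0.2 0.27 r 7.73 area 107.08 hole off 0.09 -0.19
```

The head's offset within its brass ring fell from 1.8 mm to 0.2 mm and is unchanged over the last 2°. Torque is still low, so the pin is fully down and not forced. Releasing the knob.

Request:
{"method": "apply_moves", "body": {
  "targets": [
    {"translation": [0,0,0],"rot": [0,0,0],"claw": 15},
    {"translation": [0,0,0],"rot": [0,0,0],"claw": 40},
    {"translation": [0,0,0],"rot": [0,0,0],"claw": 40},
    {"translation": [0,0,-0.02],"rot": [0,0,0],"claw": 40},
    {"translation": [0,0,-0.04],"rot": [0,0,0],"claw": 40},
    {"translation": [0,0,-0.04],"rot": [0,0,0],"claw": 40},
    {"translation": [0,0,0],"rot": [0,0,0],"claw": 40},
    {"translation": [0,0,0],"rot": [0,0,0],"claw": 40}
  ]
}}

```text
time_s: 20.05
ee_pos: [0.512, -0.1034, 0.1633]
orientation: [0.722, 3.054, -0.002]
ft_force: [-0.3, 0.3, 0.1]
opening: 0.399
finger_force: 0.0
```

```bash
python3 look.py 19 18; python3 - <<'E'
from look import *
p=rect(19,.036,.012);w=cv2.imread("pics/k19.png")
v=np.zeros((600,800,3),np.uint8);v[:420,:560]=cv2.resize(w,(560,420),interpolation=cv2.INTER_CUBIC);v[:240,560:]=cv2.resize(p,(240,240))
s=cv2.imread("pics/s19.png");u=proj("scene",[.5,-.04,.04])[0].astype(int);v[240:480,560:]=cv2.resize(s[u[1]-45:u[1]+45,u[0]-45:u[0]+45],(240,240),interpolation=cv2.INTER_CUBIC);cv2.imwrite("pics/fin.png",v)
E
```

```text
t 20.05 ang 153.4057258732329 tau [0.0288 0.0188 0.0198] F [-0.278   0.2745  0.0927] ee [ 0.512  -0.1034  0.1633]
vs 18 score 0.30 shift mm [-8. -8.]
scene diff 115 29.453125
```

View pics/fin.png

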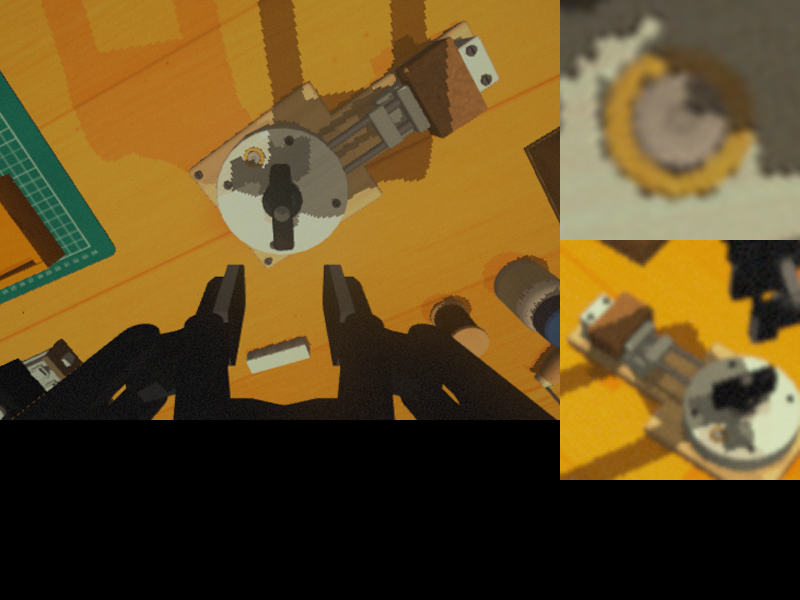

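The pin is concentric in its ring at (680,120), so it is down. The block at (440,88) is held between the pad and the fence, the knob stayed turned, the bystanders are untouched and the gripper is clear.

```bash
python3 -c "
from cell import bot
print(bot.job_done())"
```

```text
the job is handed in; nothing more can be done
None
```

The job is handed in: the cork block sits flat and centred on the bed, held by the jaw against the fence. The index pin is fully in its notch without being forced, and the knob is released; the eraser, glue pot and spool were not touched.

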